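# Press a pivot pin into the vee blocks for a run-out check

## Robot

A 6-joint arm with a two-finger parallel gripper is mounted at the origin on the work surface. World frame = base frame: x ahead of the robot, y to its left, z up, the work surface at z = 0. Lengths are in m, angles in rad, forces in N, time in s.
With the tool pointing down it reaches from about 0.375 to 0.925 m from the base axis. Payload 5.7 kg.
Tool frame: the origin (TCP) lies at the very end of the fingers, on their centre line; the grasp point (between the pads) lies 19 mm behind it; z points along the fingers, x is the direction in which the jaws open and shut, and the axes are right-handed (so a half turn about z gives the same grasp; the last joint's range is limited). The gripper opens to 88 mm and grips with 3 to 60 N. Pads are 20 mm wide; open, the fingers measure 115 mm over their backs; the gripper's body (75 mm by 178 mm) begins 61 mm behind the grasp point.
Start: joints at [1.008, 0.359, 1.51, -0, 1.272, -0.115], TCP at [0.26, 0.541, 0.223] pointing down, gripper open.
Joint ranges: [-2.97, 2.97], [-1.01, 2.36], [0.21, 2.38], [-0.96, 4.11], [0.2, 2.71], [-2.98, 2.98]. Speed limits (rad/s): [2.39, 2.39, 3.14, 3.14, 3.14, 3.14].

## Interface

Orientations are given as [roll, pitch, yaw] about the fixed x, y, z axes, in that order (R = Rz(yaw) Ry(pitch) Rx(roll)).
In Python, from rig import * gives the robot as it stands. The module is installed in compiled form; this text tells all that it offers.
- The arm moves only by the tool jog_arm, never from a script. Its argument "series" is text: rows parted by semicolons, each of 5 numbers parted by spaces: the gripper command: -1 is fully open, 1 is shut, values between are in proportion, then the shift along the tool's x, y, z in mm, then the turn about the tool's z in rad. A call has 1 to 12 rows; each row shifts and turns the pose as measured when the row begins, along the tool's axes as they then stand; what a row does not reach is not made up. A row lasts 1/10 s, in which the tool goes at most 50 mm and 8.59 degrees, less where a joint would pass 70% of its speed; a pose out of reach is approached as far as the arm can. A call with a gripper value outside its range is refused whole. The fingers move at their own pace and stop on an object; "grip_force" is the grip in N (left out, the last holds). Time passes only in rows, so rows that do not move let the fingers close. It gives the time, the measured TCP pose, the force and the opening at its end, in the units of the state.
- observe(): the state, without advancing time (a new reading comes with each control period).
- capture(name): name is "side" or "top"; returns the picture (420x560x3 uint8, red, green, blue); there is no depth.
- get_calibration(name): a dict with "camera_matrix" (3x3 intrinsics, pixels), "rvec" (rotation vector, rad) and "tvec" (3), from world to camera coordinates, as OpenCV has them. Camera axes: x right, y down, z forward; pixel columns grow to the right and rows downward; lengths in m; the calibration is good to about 2 mm. A picture is of the moment at which its call begins. get_calibration takes no time and is no camera call.
- close_job(): hands the job in, once; it reports no verdict.
The state is a dict: "t": time; "qpos": joint angles; "joint_vel": joint speeds; "joint_torque": joint torques, N m; "position": TCP position; "tool_rot": TCP orientation; "ft_force": force on the tool from outside, world axes, zero at the start; "ft_torque": the same for the moment, N m; "width": finger opening in m.
Only numpy, scipy, OpenCV 4.12 (cv2) and the standard library are available. Lean on these libraries where they do the work, as an engineer would, in place of code of your own. Each camera call takes 0.05 s, during which the arm holds its last target.

## Task

I want to check this tyre changer's pivot pin for wear: pick the headed steel pin up off the bench and lower it gently, without dropping it, into the pair of vee blocks, shank centred across the two blocks, head hanging free beyond the block away from the gauge column and small end towards the column. Let it settle there, then press it firmly straight down over the middle of the shank, with about 15 newtons and no sideways push, so that it bears on both faces of both vees, and finish while still holding it pressed there: I will swing the gauge in. Leave the other things on the bench where they are.

Things in the scene. Friction and masses are not known exactly. Their poses are not given: they have to be found in the camera images.
- pin: Steel pivot pin lying on the bench, about 0.72 kg. Origin on its axis, mid-shank; y axis from head to small end. Shank 25 mm in diameter, y = -82 to +82 mm; round head 38 mm in diameter, y = -82 to -92 mm; balance point y = -11 mm. It lies on head and small end, small end 2 degrees low, origin 16 mm above the bench. It can roll, so its x and z axes may point any way round.
- pin_tail (a point): Centre of the pin's small end face (at y = +82 mm of the pin).
- fixture: Run-out fixture fixed to the bench: steel plate 90 (x) x 290 (y) x 12 mm with two equal vee blocks. Origin: centre of the plate's underside; z up, y along the vees towards the gauge column. Blocks a, b centred at y = -57, +57 mm, each 60 (x) x 26 (y), tops 58 mm above the bench, 88 mm clear between them down to the plate. 90 degree vees about x = 0, 40 mm wide at the top, oiled, slippery.
- vee_line (a point): Where the middle of the shank belongs, midway between the blocks (fixture x = 0, y = 0), 55.7 mm above the bench: the axis height of the 25 mm shank resting in both vees; its top is then at 68.2 mm. Axes as the fixture's.
- gauge_column (a point): Top of the 14 mm thick gauge column on the fixture, 162 mm above the bench, at fixture x = -30, y = +124 mm. Its 200 mm high dial gauge is swung out beyond it, to y = +209 mm.
- vee_a_near: The half of block a (the block away from the gauge column) on the fixture's -x side, with its 45 degree vee face. Origin and axes as the fixture's.
- vee_a_far: The same, on the fixture's +x side of block a.
- vee_b_near: The half of block b (next to the gauge column) on the fixture's -x side, with its 45 degree vee face. Origin and axes as the fixture's.
- vee_b_far: The same, on the fixture's +x side of block b.
- cone: Bystander: steel centring cone standing on its wide end, 88 mm in diameter, 48 mm high. Origin: centre of its underside.
- bush: Bystander: brass bush standing on end, 42 mm in diameter, 45 mm high, bore 25.6 mm. Origin: centre of its underside.
- tape_roll: Bystander: roll of masking tape lying flat, 100 mm in diameter, 24 mm high. Origin: centre of its underside.
- socket: Bystander: long dark steel impact socket standing on end, 30 mm in diameter, 78 mm high. Origin: centre of its underside.
Things that resemble listed ones, but are neither listed nor needed, are in the scene too. Of the things like the pin, leave any that is green; of the rest the smaller one is meant.

How it is judged:
On the way:
1. the pin is picked up: carried by the fingers clear of the bench (height (world z) of pin above 0.05 m and contact force between pin and the fingers above 2 N), for 0.2 s.
At the end, for the whole second after the job is handed in: Shank in both vees, middle within 11 mm of midway between the blocks, axis within 0.03 rad of the vees, small end towards the gauge column; at rest, fingers pressing on it: over 1 N on each of the four vee faces, 17 to 55 N in sum on the fixture (the pin's own weight gives about 10 N in sum) (contact force between pin and vee_a_near above 1 N and contact force between pin and vee_a_far above 1 N and contact force between pin and vee_b_near above 1 N and contact force between pin and vee_b_far above 1 N and contact force between pin and fixture between 17 and 55 N and contact force between pin and the fingers above 3 N and angle between the y axis of pin and the y axis of fixture, either way round below 0.03 rad and y of pin in the frame of fixture between -0.011 and 0.011 m and y of pin_tail in the frame of fixture above 0.05 m and distance between pin and vee_line below 0.0115 m and linear speed of pin below 0.01 m/s); the arm keeps its last pose, push and grip.
It fails at once if the pin is dropped: it moves freely at over 0.5 m/s with no finger on it (linear speed of pin above 0.5 m/s and contact force between pin and the fingers below 0.1 N).
It fails at once if the pin is slammed into or forced against the vee blocks or plate with over 90 N (contact force between pin and fixture above 90 N).
It fails at once if a bystander is moved by more than 30 mm (distance of any of cone, bush, tape_roll, socket from where it was at the start of the episode above 0.03 m).
It also fails if it takes over 48 s, if anything falls off the work surface, if the arm or the gripper's body presses on something with over 40 N, if the wrist force passes 120 N, or if a joint passes its speed limit or range.

## Working session

There is one attempt and no reset: what is moved stays moved. The work goes in short steps, Python scripts to look and compute and a tool call to move; the robot and the scene stay as the last step left them, time stands still between calls to the robot, and variables do not carry over. Pictures are saved under pics/ and viewed, and the job is handed in when it is done.

Besides the shell and the picture viewer there is one more tool, called after "Call:" as name(argument=value, ...) on one line, values as JSON. jog_arm: Moves the arm, as the interface text tells. Its arguments: {"type":"object","properties":{"series":{"type":"string"},"grip_force":{"type":"number"}},"required":["series"]}

```bash
mkdir -p pics; python3 - <<'E'
from rig import *
import cv2
print(observe())
for n in("top","side"):
    c=get_calibration(n);print(n,c)
    cv2.imwrite(f"pics/{n}0.png",cv2.cvtColor(capture(n),cv2.COLOR_RGB2BGR))
E
```

```text
{'t': 0.0, 'qpos': array([ 1.00788452e+00,  3.59479210e-01,  1.51143350e+00, -5.11602739e-06,
        1.27247229e+00, -1.15105914e-01]), 'joint_vel': array([-6.30285459e-05, -6.98427796e-05, -5.35453795e-04,  4.05800832e-04,
        2.42312124e-04, -1.30897755e-03]), 'joint_torque': array([-1.35822509e-03, -5.15375805e+01, -2.70726049e+01,  6.74084388e-02,
        3.48121009e-02, -1.19432843e-04]), 'position': array([0.25943765, 0.54025161, 0.22182453]), 'tool_rot': array([-3.14139165e+00,  1.78104845e-03,  1.12299213e+00]), 'ft_force': array([-0.23471533, -0.75980131, -0.59597654]), 'ft_torque': array([-0.00364335,  0.00901493, -0.0358357 ]), 'width': 0.08750062919609089}
top {'camera_matrix': array([[495.50824823,   0.        , 277.20514629],
       [  0.        , 495.50824823, 208.09057204],
       [  0.        ,   0.        ,   1.        ]]), 'rvec': array([ 2.13377856, -2.17063202,  0.16750578]), 'tvec': array([-0.04867473,  0.59595243,  1.27939524])}
side {'camera_matrix': array([[432.30803501,   0.        , 280.53893059],
       [  0.        , 432.30803501, 216.19614701],
       [  0.        ,   0.        ,   1.        ]]), 'rvec': array([ 2.31517763, -0.11042583,  0.05193021]), 'tvec': array([-0.59170166,  0.11183521,  1.23428985])}
```

View pics/top0.png

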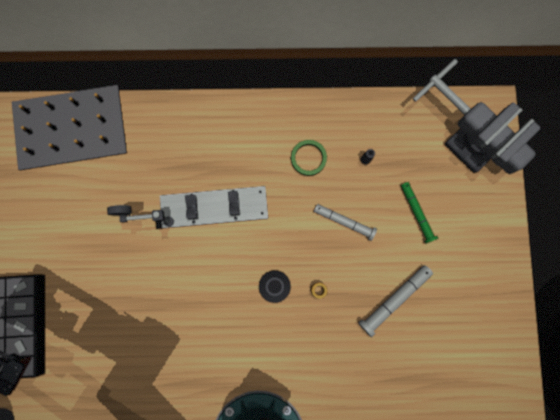

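View pics/side0.png

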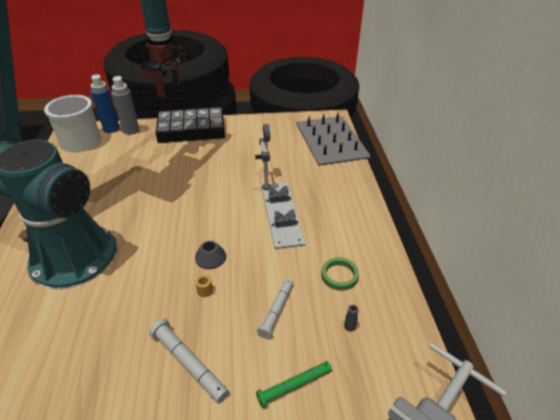

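Things like the pin in the top view: a grey one at (345,221), a larger grey one at (395,300) and a green one at (418,212). I choose the smaller grey one at (345,221) and check it in a close crop.

```bash
python3 - <<'E'
import cv2
a=cv2.imread("pics/top0.png")
cv2.imwrite("pics/c1.png",cv2.resize(a[190:250,300:390],None,fx=8,fy=8,interpolation=cv2.INTER_CUBIC))
cv2.imwrite("pics/c2.png",cv2.resize(a[175:240,100:280],None,fx=4.4,fy=4.4,interpolation=cv2.INTER_CUBIC))
b=cv2.imread("pics/side0.png")
cv2.imwrite("pics/c3.png",cv2.resize(b[110:350,230:370],None,fx=2.5,fy=2.5,interpolation=cv2.INTER_CUBIC))
E
cat > h.py <<'E'
from rig import *
import numpy as np,cv2
def px(n,p):
    c=get_calibration(n);return cv2.projectPoints(np.array(p,float).reshape(-1,3),c["rvec"],c["tvec"],c["camera_matrix"],None)[0].reshape(-1,2)
def at(n,uv,z):
    c=get_calibration(n);R=cv2.Rodrigues(c["rvec"])[0];K=c["camera_matrix"]
    C=-R.T@c["tvec"];d=R.T@np.linalg.solve(K,np.array([uv[0],uv[1],1.]))
    return C+d*(z-C[2])/d[2]
E
```

```text
(no output)
```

View pics/c1.png

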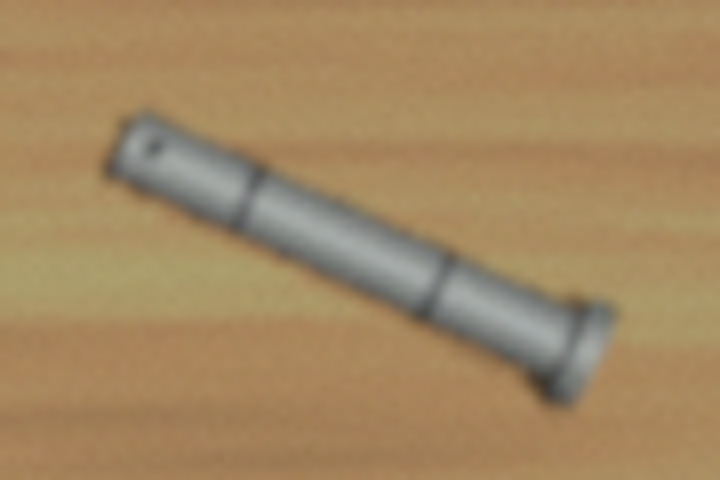

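View pics/c2.png

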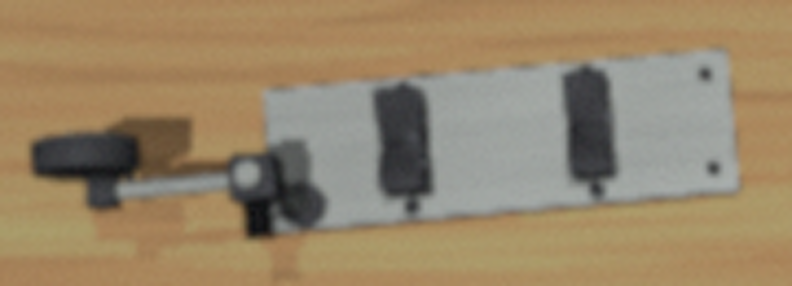

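View pics/c3.png

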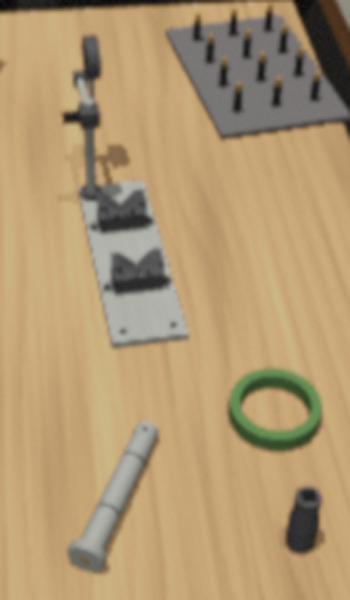

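```bash
cat > fit.py <<'E'
from h import *
from scipy.optimize import minimize
th=np.linspace(0,2*np.pi,40)
def cyl(r,y0,y1): return [np.stack([r*np.cos(th),0*th+y,r*np.sin(th)],1) for y in(y0,y1)]
def pinpts(p,tilt=np.radians(2),z=.016):
    x,y,a=p; d=np.array([-np.sin(a)*np.cos(tilt),np.cos(a)*np.cos(tilt),-np.sin(tilt)])
    e=np.array([np.cos(a),np.sin(a),0]);f=np.cross(e,d)
    M=np.stack([e,d,f],1)
    return [np.vstack(cyl(.0125,-.082,.082))@M.T+[x,y,z],np.vstack(cyl(.019,-.092,-.082))@M.T+[x,y,z]]
def sil(n,groups,S=4):
    im=np.zeros((420*S,560*S),np.uint8)
    for g in groups:
        q=(px(n,g)+.5)*S
        cv2.fillConvexPoly(im,cv2.convexHull(np.round(q).astype(np.int32)),255)
    return cv2.resize(im,(560,420),interpolation=cv2.INTER_AREA)/255.
def mask(img,box,thr):
    hsv=cv2.cvtColor(img,cv2.COLOR_BGR2HSV); m=np.zeros((420,560)); x0,y0,x1,y1=box
    s=cv2.cvtColor(img,cv2.COLOR_BGR2HSV)[...,1].astype(float)
    m[y0:y1,x0:x1]=np.clip((thr+30-s[y0:y1,x0:x1])/60,0,1); return m
E
python3 - <<'E'
from fit import *
T=cv2.imread("pics/top0.png");S=cv2.imread("pics/side0.png")
for n,im,box in(("top",T,(305,195,385,245)),("side",S,(250,275,300,340))):
    s=cv2.cvtColor(im,cv2.COLOR_BGR2HSV)[...,1]; x0,y0,x1,y1=box
    c=s[y0:y1,x0:x1]; print(n,np.percentile(c,[2,10,20,50,90]))
t=at("top",(315.6,208.1),.014);h=at("top",(373.7,234.6),.019)
print(t,h,np.linalg.norm(t-h))
p0=[*(h[:2]+(t-h)[:2]*.53),np.arctan2(-(t-h)[0],(t-h)[1])];print(p0)
mT=mask(T,(305,195,385,245),75);mS=mask(S,(250,275,300,340),75)
for nm,use in(("top",[("top",mT)]),("side",[("side",mS)]),("both",[("top",mT),("side",mS)])):
    f=lambda p:sum(np.abs(sil(n,pinpts(p))-m).sum() for n,m in use)
    r=minimize(f,p0,method="Nelder-Mead",options=dict(initial_simplex=np.array([p0]+[np.array(p0)+d for d in([.01,0,0],[0,.01,0],[0,0,.08])]),xatol=1e-5));print(nm,r.x,r.fun,mT.sum())
# plate
for n,c in(("top",[(265,92),(722,50),(740,187),(270,232)]),):
    P=[at(n,(u/4.4+100,v/4.4+175),.012) for u,v in c];print(np.round(P,4),[np.linalg.norm(P[i]-P[i-1]) for i in range(4)])
for n,c in(("side",[(80,196),(145,181),(188,337),(112,347)]),):
    P=[at(n,(u/2.5+230,v/2.5+110),.012) for u,v in c];print(np.round(P,4),[np.linalg.norm(P[i]-P[i-1]) for i in range(4)])
E
```

```text
top [  5.   9.  98. 112. 119.]
side [  9.   11.   60.8 101.  106. ]
[ 0.59750406 -0.1640921   0.014     ] [ 0.52186583 -0.31869811  0.019     ] 0.17218931149647362
[np.float64(0.5619540911983066), np.float64(-0.23675692644705168), np.float64(-0.4549962863860455)]
top [ 0.56399033 -0.23612018 -0.46282994] 59.424509803921566 667.6833333333333
side [ 0.56395247 -0.23369931 -0.4611972 ] 166.8470588235294 667.6833333333333
both [ 0.56409179 -0.23483862 -0.45943797] 263.2029411764706 667.6833333333333
[[ 0.6384  0.2601  0.012 ]
 [ 0.6605 -0.0243  0.012 ]
 [ 0.574  -0.0342  0.012 ]
 [ 0.5509  0.2556  0.012 ]] [np.float64(0.087644568946362), np.float64(0.28524608926863576), np.float64(0.08700213977653526), np.float64(0.29078417417139985)]
[[ 0.5554  0.2372  0.012 ]
 [ 0.6451  0.2611  0.012 ]
 [ 0.663  -0.0323  0.012 ]
 [ 0.5741 -0.0397  0.012 ]] [np.float64(0.27749631000797453), np.float64(0.09284762849909038), np.float64(0.2938715195681861), np.float64(0.08922961657708976)]
```

```bash
cat >> fit.py <<'E'
def box(x0,x1,y0,y1,z0,z1): return np.array([[x,y,z] for x in(x0,x1) for y in(y0,y1) for z in(z0,z1)])
def blk(y0):
    g=[]
    for s in(-1,1):
        g.append(np.array([[s*a,y,z] for y in(y0-.013,y0+.013) for a,z in((.030,.012),(.030,.058),(.020,.058),(0,.038),(0,.012))]))
    return g
FX=[box(-.045,.045,-.145,.145,0,.012)]+blk(-.057)+blk(.057)
def fixpts(p):
    x,y,a=p;M=np.array([[np.cos(a),-np.sin(a),0],[np.sin(a),np.cos(a),0],[0,0,1]])
    return [g@M.T+[x,y,0] for g in FX]
E
python3 - <<'E'
from fit import *
T=cv2.imread("pics/top0.png");S=cv2.imread("pics/side0.png")
mT=mask(T,(174,180,275,235),75);mS=mask(S,(258,186,308,250),75)
wT=np.zeros((420,560));wT[180:235,176:275]=1
wS=np.zeros((420,560));wS[196:250,258:308]=1
for nm,use in(("top",[("top",mT,wT)]),("side",[("side",mS,wS)]),("both",[("top",mT,wT),("side",mS,wS)])):
    p0=[.606,.114,.077]
    f=lambda p:sum((w*np.abs(sil(n,fixpts(p))-m)).sum() for n,m,w in use)
    r=minimize(f,p0,method="Nelder-Mead",options=dict(initial_simplex=np.array([p0]+[np.array(p0)+d for d in([.01,0,0],[0,.01,0],[0,0,.05])]),xatol=1e-5));print(nm,r.x,r.fun,mT.sum(),mS.sum())
p=r.x
for n,im,c,k in(("top",T,(150,170,390,250),3),("side",S,(230,170,330,350),3.3)):
    o=cv2.resize(im,None,fx=4,fy=4,interpolation=cv2.INTER_CUBIC)
    for g in fixpts(p)+pinpts([.564,-.2355,-.461]):
        cv2.polylines(o,[cv2.convexHull(np.round((px(n,g)+.5)*4).astype(np.int32))],True,(0,0,255),1)
    x0,y0,x1,y1=[4*v for v in c]; o=o[y0:y1,x0:x1];cv2.imwrite(f"pics/ov_{n}.png",cv2.resize(o,None,fx=.8,fy=.8))
E
```

```text
top [0.60786792 0.11555265 0.07361823] 77.42843137254903 3187.233333333333 1971.7
side [0.60740863 0.12109786 0.07480193] 118.8235294117647 3187.233333333333 1971.7
both [0.60790771 0.11497811 0.07322682] 232.56764705882352 3187.233333333333 1971.7
```

View pics/ov_top.png

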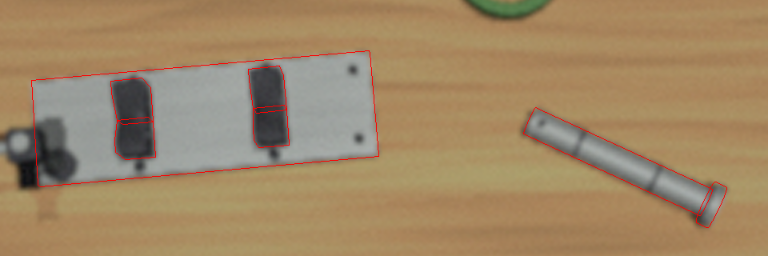

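View pics/ov_side.png

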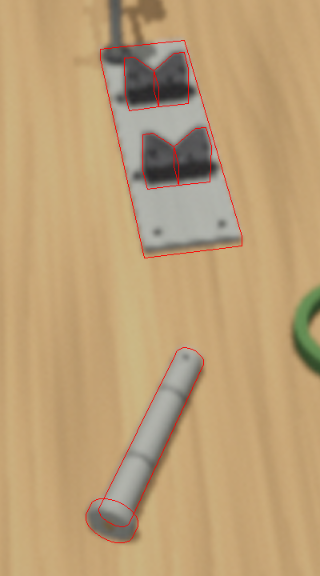

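Overlay: the model outlines match the chosen pin (head at about (374,235), tail at about (315,208)) and the plate. The measured length of 172 mm against the 174 mm given confirms the pin. First I turn and rise.

Call:
jog_arm(series="-1 0 0 -8 0.145; -1 0 0 -8 0.145; -1 0 0 -8 0.145; -1 0 0 -8 0.145; -1 0 0 -8 0.145; -1 0 0 -8 0.145; -1 0 0 0 0.145; -1 0 0 0 0.145; -1 0 0 0 0.145; -1 0 0 0 0.145; -1 0 0 0 0.136", grip_force=40)

```text
t: 1.2
position: [0.2572, 0.5367, 0.2661]
tool_rot: [3.128, 0.001, -0.517]
ft_force: [0.2, 0.4, 0.1]
width: 0.0876
```

```bash
cat > go.py <<'E'
from h import *
import sys
x,y,z,yaw=map(float,sys.argv[1:5])
o=observe();p=o["position"];r=o["tool_rot"]
cr,sr,cp,sp,cy,sy=np.cos(r[0]),np.sin(r[0]),np.cos(r[1]),np.sin(r[1]),np.cos(r[2]),np.sin(r[2])
R=np.array([[cy,-sy,0],[sy,cy,0],[0,0,1]])@np.array([[cp,0,sp],[0,1,0],[-sp,0,cp]])@np.array([[1,0,0],[0,cr,-sr],[0,sr,cr]])
d=R.T@(np.array([x,y,z])-p)*1000
print("t",o["t"],"pos",p.round(4),"rot",r.round(4),"F",o["ft_force"].round(1),"w",o["width"].round(4),"\nshift",d.round(1),"rows",np.linalg.norm(d)/50,"turn",round(-(yaw-r[2]),4))
E
python3 go.py .5591 -.2459 .28 -.463
```

```text
Traceback (most recent call last):
  File "go.py", line 8, in <module>
    print("t",o["t"],"pos",p.round(4),"rot",r.round(4),"F",o["ft_force"].round(1),"w",o["width"].round(4),"\nshift",d.round(1),"rows",np.linalg.norm(d)/50,"turn",round(-(yaw-r[2]),4))
                                                                                      ^^^^^^^^^^^^^^^^
AttributeError: 'float' object has no attribute 'round'
```

```bash
sed -i 's/o\["width"\].round(4)/round(o["width"],4)/' go.py; python3 go.py .5591 -.2459 .28 -.463
```

```text
t 1.2 pos [0.2572 0.5367 0.2661] rot [ 3.1277e+00  7.0000e-04 -5.1690e-01] F [0.2 0.4 0.1] w 0.0876 
shift [649.3 531.3  -6.9] rows 16.779562237576613 turn -0.0539
```

Call:
jog_arm(series="-1 0 0 0 -0.054; -1 36 33 0 0; -1 36 33 0 0; -1 36 33 0 0; -1 36 33 0 0; -1 36 33 0 0; -1 36 33 0 0; -1 36 33 0 0; -1 36 33 0 0; -1 36 33 0 0; -1 36 33 0 0; -1 0 0 0 0")

```text
t: 2.4
position: [0.4336, 0.0674, 0.2664]
tool_rot: [3.124, 0.001, -0.461]
ft_force: [-0.6, 0.3, -0.9]
width: 0.088
```

```bash
python3 go.py .5591 -.2459 .2 -.463
```

```text
t 2.4 pos [0.4336 0.0674 0.2664] rot [ 3.1241e+00  1.4000e-03 -4.6100e-01] F [-0.6  0.3 -0.9] w 0.088 
shift [251.9 223.6  69.9] rows 6.879515962055121 turn 0.002
```

Call:
jog_arm(series="-1 36 32 10 0; -1 36 32 10 0; -1 36 32 10 0; -1 36 32 10 0; -1 36 32 10 0; -1 36 32 10 0; -1 36 32 10 0; -1 0 0 0 0; -1 0 0 0 0")

```text
t: 3.3
position: [0.5604, -0.2474, 0.194]
tool_rot: [3.13, 0.007, -0.46]
ft_force: [-0.4, -0.1, 0.3]
width: 0.0876
```

```bash
python3 go.py .5591 -.2459 .06 -.463
```

```text
t 3.3 pos [ 0.5604 -0.2474  0.194 ] rot [ 3.1297  0.0069 -0.4601] F [-0.4 -0.1  0.3] w 0.0876 
shift [ -0.9  -2.3 134. ] rows 2.680065814766952 turn 0.0029
```

Call:
jog_arm(series="-1 -1 -2 34 0.003; -1 0 0 34 0; -1 0 0 34 0; -1 0 0 32 0; -1 0 0 0 0; -1 0 0 0 0")

```text
t: 3.9
position: [0.5594, -0.2359, 0.0601]
tool_rot: [3.132, 0.005, -0.456]
ft_force: [0.3, -0.1, 0.4]
width: 0.0879
```

```bash
python3 go.py .5591 -.2459 .004 -.463; python3 - <<'E'
from h import *
for n in("top","side"):
    im=cv2.cvtColor(capture(n),cv2.COLOR_RGB2BGR);cv2.imwrite(f"pics/{n}1.png",im)
a=cv2.imread("pics/top1.png");b=cv2.imread("pics/side1.png")
cv2.imwrite("pics/d1.png",np.hstack([cv2.resize(a[150:270,290:410],(400,400)),cv2.resize(b[230:370,210:350],(400,400))]))
E
```

```text
t 3.9 pos [ 0.5594 -0.2359  0.0601] rot [ 3.1318  0.0054 -0.4565] F [ 0.3 -0.1  0.4] w 0.0879 
shift [ 4.4  8.6 56.1] rows 1.139150800926052 turn 0.0065
```

View pics/d1.png

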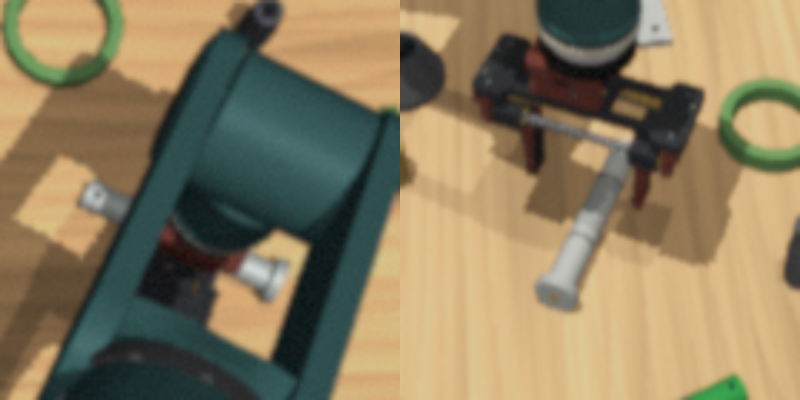

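The pin lies between the open fingers (left panel about (180,230), right panel about (590,190)). The tool drifted about 10 mm along the pin, so I correct that before descending.

Call:
jog_arm(series="-1 4 9 0 0.006; -1 0 0 0 0; -1 0 0 0 0")

```text
t: 4.3
position: [0.5623, -0.2484, 0.0655]
tool_rot: [3.131, -0.004, -0.463]
ft_force: [-0.1, -0.2, 0.1]
width: 0.0881
```

```bash
python3 go.py .5591 -.2459 .004 -.463
```

```text
t 4.3 pos [ 0.5623 -0.2484  0.0655] rot [ 3.131  -0.0037 -0.4627] F [-0.1 -0.2  0.1] w 0.0881 
shift [-4.2 -1.5 61.5] rows 1.2331404540922093 turn 0.0003
```

```bash
python3 - <<'E'
from h import *
for i in range(5):
    capture("top");o=observe();print(o["position"].round(4),o["tool_rot"].round(4),o["joint_vel"].round(3),o["qpos"].round(4))
E
```

```text
[ 0.5625 -0.2486  0.0656] [ 3.1309 -0.0042 -0.4627] [ 0.     0.005  0.005 -0.001 -0.006  0.002] [-0.5219  0.5493  1.6329 -0.0128  0.9545 -0.0518]
[ 0.5622 -0.2483  0.0652] [ 3.131  -0.0035 -0.4626] [0.003 0.008 0.008 0.    0.    0.001] [-0.5218  0.5497  1.6334 -0.0127  0.9544 -0.0518]
[ 0.5619 -0.248   0.0649] [ 3.1311e+00 -2.7000e-03 -4.6250e-01] [0.003 0.005 0.008 0.001 0.    0.002] [-0.5216  0.55    1.6339 -0.0127  0.9544 -0.0518]
[ 0.5617 -0.2478  0.0646] [ 3.1311e+00 -2.1000e-03 -4.6230e-01] [ 0.003  0.005  0.005  0.001 -0.001  0.001] [-0.5215  0.5503  1.6342 -0.0126  0.9544 -0.0519]
[ 0.5616 -0.2476  0.0644] [ 3.1311e+00 -1.7000e-03 -4.6220e-01] [ 0.003  0.003  0.004 -0.001 -0.002  0.   ] [-0.5214  0.5505  1.6344 -0.0127  0.9544 -0.0519]
```

Call:
jog_arm(series="-1 -2 -1 10 0; -1 -1 0 10 0; -1 0 0 10 0; -1 0 0 8 0; -1 0 0 6 0")

```text
t: 5.05
position: [0.5583, -0.2451, 0.0162]
tool_rot: [3.131, -0.0, -0.462]
ft_force: [-0.5, -0.4, 0.5]
width: 0.0882
```

```bash
python3 go.py .5591 -.2459 .004 -.463
```

```text
t 5.05 pos [ 0.5583 -0.2451  0.0162] rot [ 3.1313e+00 -4.0000e-04 -4.6200e-01] F [-0.5 -0.4  0.5] w 0.0882 
shift [ 1.   0.2 12.2] rows 0.24451692300064073 turn 0.001
```

Call:
jog_arm(series="-1 1 0 4 0; -1 0 0 3 0; -1 0 0 2 0; -1 0 0 1 0")

```text
t: 5.45
position: [0.5586, -0.2454, 0.0037]
tool_rot: [3.131, 0.002, -0.462]
ft_force: [-0.2, -0.8, -0.7]
width: 0.0878
```

```bash
python3 go.py .5591 -.2459 .004 -.463
```

```text
t 5.45 pos [ 0.5586 -0.2454  0.0037] rot [ 3.1314e+00  1.8000e-03 -4.6210e-01] F [-0.2 -0.8 -0.7] w 0.0878 
shift [ 0.6  0.3 -0.3] rows 0.014565734640752033 turn 0.0009
```

Now close on the pin.

Call:
jog_arm(series="1 0 0 0 0; 1 0 0 0 0; 1 0 0 0 0; 1 0 0 0 0; 1 0 0 0 0; 1 0 0 0 0; 1 0 0 0 0; 1 0 0 0 0", grip_force=45)

```text
t: 6.25
position: [0.5596, -0.2459, 0.0051]
tool_rot: [3.131, -0.001, -0.462]
ft_force: [0.1, 0.1, 0.3]
width: 0.0272
```

Call:
jog_arm(series="1 0 0 0 0; 1 0 0 0 0; 1 0 0 0 0")

```text
t: 6.55
position: [0.5597, -0.246, 0.0051]
tool_rot: [3.131, -0.001, -0.462]
ft_force: [0.1, -0.3, 0.8]
width: 0.0242
```

Call:
jog_arm(series="1 0 0 0 0; 1 0 0 -5 0; 1 0 0 -12 0; 1 0 0 -15 0; 1 0 0 -20 0; 1 0 0 -20 0; 1 0 0 -20 0; 1 0 0 -15 0; 1 0 0 -10 0; 1 0 0 0 0; 1 0 0 0 0")

```text
t: 7.65
position: [0.5532, -0.2406, 0.1249]
tool_rot: [3.132, 0.015, -0.462]
ft_force: [0.3, 1.5, -7.5]
width: 0.0242
```

```bash
python3 go.py .6087 .1045 .13 .0736;  python3 - <<'E'
from h import *
for n in("top","side"):
    im=cv2.cvtColor(capture(n),cv2.COLOR_RGB2BGR);cv2.imwrite(f"pics/{n}2.png",im)
a=cv2.imread("pics/top2.png");b=cv2.imread("pics/side2.png")
cv2.imwrite("pics/d2.png",np.hstack([cv2.resize(a[150:270,290:410],(400,400)),cv2.resize(b[210:350,210:350],(400,400))]))
E
```

```text
t 7.65 pos [ 0.5532 -0.2406  0.1249] rot [ 3.1324  0.0154 -0.462 ] F [ 0.3  1.5 -7.5] w 0.0242 
shift [-104.2 -333.6   -6.6] rows 6.991926831119805 turn -0.5356
```

View pics/d2.png

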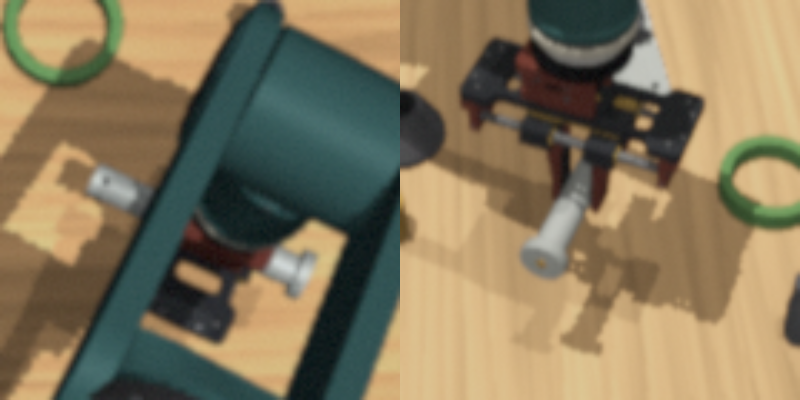

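Call:
jog_arm(series="1 0 0 -4 -0.1; 1 0 0 -4 -0.12; 1 0 0 -2 -0.12; 1 0 0 0 -0.1; 1 0 0 0 -0.06; 1 0 0 0 -0.02; 1 0 0 0 0")

```text
t: 8.45
position: [0.5488, -0.2382, 0.1272]
tool_rot: [-3.134, 0.03, 0.078]
ft_force: [0.2, 0.0, -6.6]
width: 0.0243
```

```bash
python3 go.py .6087 .1045 .13 .0736
```

```text
t 8.45 pos [ 0.5488 -0.2382  0.1272] rot [-3.1336  0.0297  0.078 ] F [ 0.2  0.  -6.6] w 0.0243 
shift [  86.3 -337.    -2.6] rows 6.9579231906123455 turn 0.0044
```

Call:
jog_arm(series="1 4 -15 0 0; 1 8 -30 0 0; 1 10 -40 0 0; 1 10 -40 0 0; 1 10 -40 0 0; 1 10 -40 0 0; 1 10 -38 0 0; 1 8 -30 0 0; 1 5 -20 0 0; 1 2 -8 0 0; 1 0 0 0 0; 1 0 0 0 0")

```text
t: 9.65
position: [0.6039, 0.0857, 0.1243]
tool_rot: [-3.131, 0.033, 0.063]
ft_force: [-0.1, -0.4, -6.8]
width: 0.0246
```

```bash
python3 go.py .6087 .1045 .1 .0736
```

```text
t 9.65 pos [0.6039 0.0857 0.1243] rot [-3.1312  0.0325  0.0634] F [-0.1 -0.4 -6.8] w 0.0246 
shift [  6.8 -18.2  24.3] rows 0.6231276433838064 turn -0.0102
```

Call:
jog_arm(series="1 4 -9 4 -0.006; 1 2 -6 5 -0.004; 1 1 -3 5 0; 1 0 -1 3 0; 1 0 0 0 0; 1 0 0 0 0")

```text
t: 10.25
position: [0.6088, 0.1029, 0.1049]
tool_rot: [-3.132, 0.034, 0.069]
ft_force: [0.3, 0.2, -7.3]
width: 0.0241
```

```bash
python3 go.py .6087 .1045 .08 .0736;  python3 - <<'E'
from h import *
for n in("top","side"):
    im=cv2.cvtColor(capture(n),cv2.COLOR_RGB2BGR);cv2.imwrite(f"pics/{n}3.png",im)
a=cv2.imread("pics/top3.png");b=cv2.imread("pics/side3.png")
cv2.imwrite("pics/d3.png",np.hstack([cv2.resize(a[150:270,150:270],(400,400)),cv2.resize(b[140:260,220:340],(400,400),interpolation=cv2.INTER_CUBIC)]))
E
```

```text
t 10.25 pos [0.6088 0.1029 0.1049] rot [-3.1319  0.0345  0.0691] F [ 0.3  0.2 -7.3] w 0.0241 
shift [ 0.8 -1.4 24.9] rows 0.49965661782302706 turn -0.0045
```

View pics/d3.png

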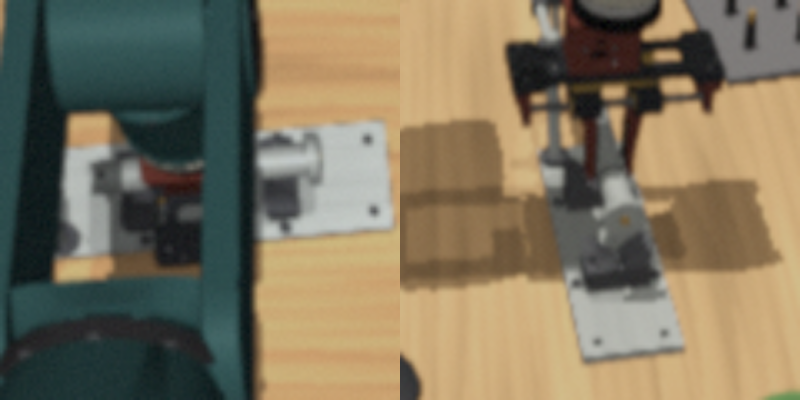

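```bash
cat > ov.py <<'E'
from fit import *
import sys
def ov(src,n,p,z,tilt,c,out,W=390):
    o=cv2.resize(cv2.imread(src),None,fx=6,fy=6,interpolation=cv2.INTER_CUBIC)
    for g in pinpts(p,tilt,z): cv2.polylines(o,[cv2.convexHull(np.round((px(n,g)+.5)*6).astype(np.int32))],True,(0,0,255),1)
    for g in fixpts([.6079,.1155,.0736]): cv2.polylines(o,[cv2.convexHull(np.round((px(n,g)+.5)*6).astype(np.int32))],True,(0,255,0),1)
    x0,y0,x1,y1=[6*v for v in c];return cv2.resize(o[y0:y1,x0:x1],(W,W))
E
python3 - <<'E'
from ov import *
p=[.6088-.0008,.1029+.011,.069]
a=ov("pics/top3.png","top",p,.118,.014,(160,160,280,280),0);b=ov("pics/side3.png","side",p,.118,.014,(220,140,340,260),0)
cv2.imwrite("pics/o3.png",np.hstack([a,b]))
E
```

```text
(no output)
```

View pics/o3.png

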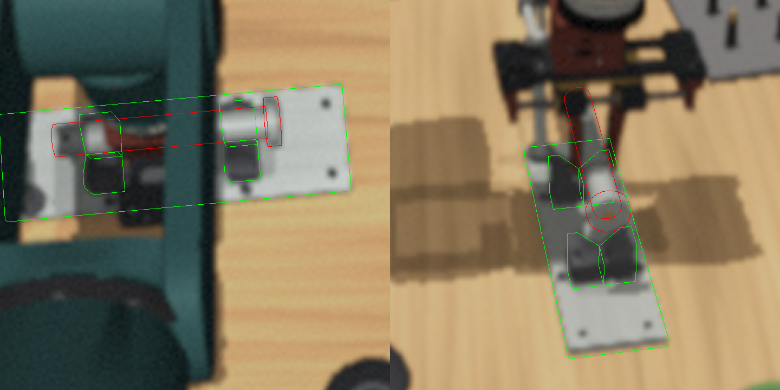

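Call:
jog_arm(series="1 1 -2 7 -0.004; 1 0 0 10 0; 1 0 0 10 0; 1 0 0 7 0; 1 0 0 5 0; 1 0 0 3 0; 1 0 0 0 0")

```text
t: 11.05
position: [0.6079, 0.1051, 0.0589]
tool_rot: [-3.132, 0.035, 0.073]
ft_force: [-0.1, 0.7, -7.3]
width: 0.0244
```

```bash
python3 go.py .6087 .1045 .0447 .0736
```

```text
t 11.05 pos [0.6079 0.1051 0.0589] rot [-3.1318  0.0349  0.0732] F [-0.1  0.7 -7.3] w 0.0244 
shift [ 1.2  0.8 14.2] rows 0.28472043701765626 turn -0.0004
```

Call:
jog_arm(series="1 1 0 3 0; 1 0 0 3 0; 1 0 0 2 0; 1 0 0 1 0", grip_force=25)

```text
t: 11.45
position: [0.6097, 0.1053, 0.05]
tool_rot: [-3.132, 0.033, 0.073]
ft_force: [0.6, -0.1, -7.4]
width: 0.0242
```

```bash
python3 go.py .6087 .1045 .0447 .0736
```

```text
t 11.45 pos [0.6097 0.1053 0.05  ] rot [-3.1318  0.0329  0.0731] F [ 0.6 -0.1 -7.4] w 0.0242 
shift [-0.9  0.8  5.4] rows 0.1099440249177314 turn -0.0005
```

Call:
jog_arm(series="1 -1 0 1 0; 1 0 0 1 0; 1 0 0 1 0")

```text
t: 11.75
position: [0.6087, 0.1053, 0.0472]
tool_rot: [-3.132, 0.032, 0.073]
ft_force: [-0.6, -0.1, -7.1]
width: 0.0242
```

Call:
jog_arm(series="1 0 0 1 0; 1 0 0 0.7 0")

```text
t: 11.95
position: [0.6086, 0.1053, 0.0455]
tool_rot: [-3.132, 0.032, 0.073]
ft_force: [-0.3, -0.0, -5.5]
width: 0.0245
```

Contact is beginning (7.1 → 5.5 N).

Call:
jog_arm(series="1 0 0 0.7 0; 1 0 0 0.5 0")

```text
t: 12.15
position: [0.6086, 0.1053, 0.0449]
tool_rot: [-3.132, 0.032, 0.073]
ft_force: [-2.1, -0.1, 0.6]
width: 0.0244
```

Call:
jog_arm(series="1 -0.5 0 0.5 0; 1 -0.3 0 0.4 0; 1 0 0 0 0", grip_force=12)

```text
t: 12.45
position: [0.6086, 0.1052, 0.0449]
tool_rot: [-3.132, 0.03, 0.073]
ft_force: [-0.3, 0.4, -4.9]
width: 0.0246
```

Call:
jog_arm(series="1 0 0 0.7 0; 1 0 0 0.5 0")

```text
t: 12.65
position: [0.6086, 0.1052, 0.0448]
tool_rot: [-3.132, 0.03, 0.073]
ft_force: [-3.1, -1.1, 3.8]
width: 0.0245
```

Call:
jog_arm(series="1 -0.7 0 0 0; 1 -0.3 0 0.3 0; 1 0 0 0 0", grip_force=4)

```text
t: 12.95
position: [0.6087, 0.1052, 0.0449]
tool_rot: [-3.132, 0.028, 0.073]
ft_force: [-1.7, 0.2, -1.2]
width: 0.0247
```

Seated and nearly unloaded. Now I open in proportion, starting just wider than the shank.

Call:
jog_arm(series="-0.35 0 0 0 0; -0.3 0 0 0 0; -0.2 0 0 0 0; -0.2 0 0 0 0; -0.3 0 0 0 0; -0.4 0 0 0 0; -0.4 0 0 0 0")

```text
t: 13.65
position: [0.6106, 0.1054, 0.0453]
tool_rot: [-3.132, 0.024, 0.073]
ft_force: [0.0, 0.6, -0.7]
width: 0.0613
```

```bash
python3 go.py .6079 .1155 .10 .0736;  python3 - <<'E'
from h import *
for n in("top","side"):
    im=cv2.cvtColor(capture(n),cv2.COLOR_RGB2BGR);cv2.imwrite(f"pics/{n}4.png",im)
from ov import *
p=[.6079,.1155,.0736]
a=ov("pics/top4.png","top",p,.0557,0,(160,160,280,280),0);b=ov("pics/side4.png","side",p,.0557,0,(220,140,340,260),0)
cv2.imwrite("pics/o4.png",np.hstack([a,b]))
E
```

```text
t 13.65 pos [0.6106 0.1054 0.0453] rot [-3.1319  0.0242  0.0731] F [ 0.   0.6 -0.7] w 0.0613 
shift [ -3.3 -10.8 -54.5] rows 1.113135703036467 turn -0.0005
```

View pics/o4.png

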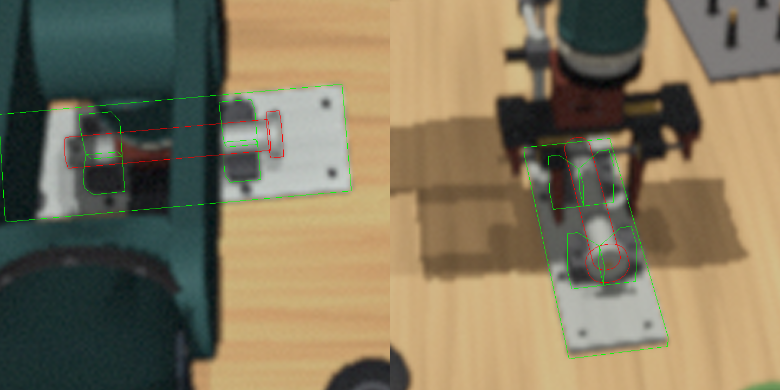

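The pin lies in both vees, with the head at overlay (275,135) in line with the goal outline. I back off upward.

Call:
jog_arm(series="-0.5 -1 0 -4 0; -0.5 0 0 -8 0; -0.5 0 0 -12 0; -0.5 0 0 -12 0; -0.5 0 0 -8 0; -0.5 0 0 -2 0; 1 0 0 0 0; 1 0 -5 0 0; 1 0 -4 0 0; 1 0 0 0 0; 1 0 0 0 0; 1 0 0 0 0", grip_force=20)

```text
t: 14.95
position: [0.6099, 0.1151, 0.096]
tool_rot: [-3.132, 0.024, 0.073]
ft_force: [-0.0, -0.2, 0.4]
width: 0.0216
```

```bash
python3 go.py .6079 .1155 .08 .0736; python3 - <<'E'
from h import *
for n in("top","side"):
    im=cv2.cvtColor(capture(n),cv2.COLOR_RGB2BGR);cv2.imwrite(f"pics/{n}5.png",im)
from ov import *
p=[.6079,.1155,.0736]
a=ov("pics/top5.png","top",p,.0557,0,(160,160,280,280),0);b=ov("pics/side5.png","side",p,.0557,0,(220,140,340,260),0)
cv2.imwrite("pics/o5.png",np.hstack([a,b]))
E
```

```text
t 14.95 pos [0.6099 0.1151 0.096 ] rot [-3.1319  0.0238  0.0735] F [-0.  -0.2  0.4] w 0.0216 
shift [-1.6 -0.4 16. ] rows 0.322057803514324 turn -0.0001
```

View pics/o5.png

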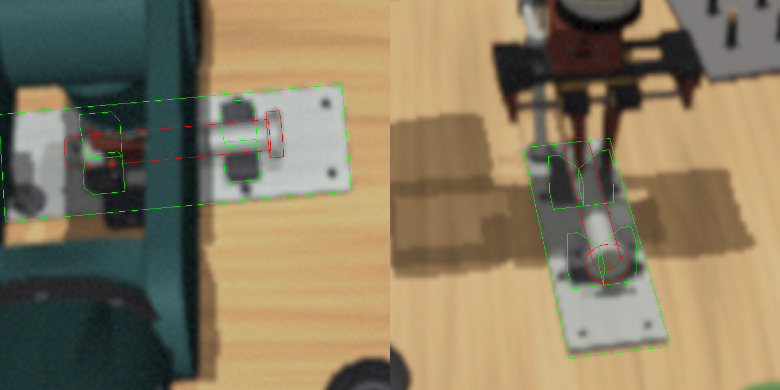

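Call:
jog_arm(series="1 -1.5 0 3 0; 1 0 0 4 0; 1 0 0 4 0; 1 0 0 2 0; 1 0 0 0 0; 1 0 0 0 0")

```text
t: 15.65
position: [0.6077, 0.1146, 0.0813]
tool_rot: [-3.132, 0.025, 0.073]
ft_force: [0.1, 0.6, -0.7]
width: 0.0006
```

```bash
python3 go.py .6079 .1155 .0685 .0736
```

```text
t 15.65 pos [0.6077 0.1146 0.0813] rot [-3.1319  0.0247  0.0728] F [ 0.1  0.6 -0.7] w 0.0006 
shift [ 0.6 -0.8 12.8] rows 0.25672402943102657 turn -0.0008
```

Call:
jog_arm(series="1 0.5 -0.5 3 0; 1 0 0 3 0; 1 0 0 2 0; 1 0 0 1.5 0; 1 0 0 1 0")

```text
t: 16.15
position: [0.6082, 0.1153, 0.0702]
tool_rot: [-3.132, 0.024, 0.073]
ft_force: [0.1, -0.3, -0.1]
width: 0.0001
```

Call:
jog_arm(series="1 0 0 0.7 0; 1 0 0 0.7 0; 1 0 0 0.5 0")

```text
t: 16.45
position: [0.6082, 0.1153, 0.0684]
tool_rot: [-3.132, 0.024, 0.073]
ft_force: [-1.2, -0.1, 5.2]
width: 0.0004
```

Call:
jog_arm(series="1 -0.1 0 0.8 0; 1 -0.1 0 0.8 0")

```text
t: 16.65
position: [0.6082, 0.1153, 0.0684]
tool_rot: [-3.132, 0.023, 0.073]
ft_force: [-2.0, -0.4, 6.7]
width: 0.0006
```

Call:
jog_arm(series="1 -0.3 0 1.3 0; 1 -0.3 0 1.5 0; 1 -0.3 0 1.5 0")

```text
t: 16.95
position: [0.6082, 0.1153, 0.0684]
tool_rot: [-3.132, 0.02, 0.073]
ft_force: [-3.3, 0.3, 10.8]
width: 0.0008
```

Call:
jog_arm(series="1 -1 0 1.8 0; 1 -1 0 1.8 0")

```text
t: 17.15
position: [0.6082, 0.1153, 0.0683]
tool_rot: [-3.132, 0.015, 0.073]
ft_force: [-2.4, -0.1, 11.6]
width: 0.0003
```

Call:
jog_arm(series="1 -1 0 1.8 0")

```text
t: 17.25
position: [0.6082, 0.1153, 0.0683]
tool_rot: [-3.132, 0.013, 0.073]
ft_force: [-2.0, -0.6, 11.5]
width: 0.0006
```

Call:
jog_arm(series="1 -1.5 0 2.3 0; 1 -1.5 0 2.4 0")

```text
t: 17.45
position: [0.6082, 0.1153, 0.0683]
tool_rot: [-3.133, 0.006, 0.074]
ft_force: [-3.2, -1.4, 16.2]
width: 0.0008
```

```bash
python3 - <<'E'
from h import *
for i in range(6):
    capture("side");o=observe();print(o["t"],o["position"].round(4),o["tool_rot"].round(3),o["ft_force"].round(1),o["ft_torque"].round(2))
E
```

```text
17.5 [0.6082 0.1153 0.0683] [-3.133  0.006  0.074] [-2.1 -0.1 13.9] [-0.12  0.49  0.02]
17.55 [0.6082 0.1153 0.0683] [-3.133  0.006  0.074] [-2.3 -0.7 14.8] [-0.15  0.48 -0.01]
17.6 [0.6082 0.1153 0.0683] [-3.133  0.006  0.074] [-2.9 -0.7 15.1] [-0.15  0.5   0.01]
17.65 [0.6082 0.1153 0.0683] [-3.133  0.006  0.073] [-2.7  0.4 15.3] [-0.16  0.46 -0.03]
17.7 [0.6083 0.1153 0.0683] [-3.133  0.006  0.074] [-1.6 -0.5 15.3] [-0.1   0.46 -0.03]
17.75 [0.6082 0.1153 0.0683] [-3.133  0.006  0.074] [-2.6  0.5 14.6] [-0.12  0.54 -0.01]
```

Steady at 15 N, with about 2.4 N sideways. One trim to take that out.

Call:
jog_arm(series="1 -2.3 0 2.5 0")

```text
t: 17.85
position: [0.6082, 0.1153, 0.0683]
tool_rot: [-3.133, 0.001, 0.074]
ft_force: [-0.2, 0.4, 14.0]
width: -0.0
```

```bash
python3 - <<'E'
from h import *
for i in range(8):
    im=capture("side" if i%2 else "top");o=observe();print(o["t"],o["position"].round(4),o["tool_rot"].round(3),o["ft_force"].round(1),o["ft_torque"].round(2))
    cv2.imwrite(f"pics/{'side' if i%2 else 'top'}6.png",cv2.cvtColor(im,cv2.COLOR_RGB2BGR))
from ov import *
p=[.6079,.1155,.0736]
a=ov("pics/top6.png","top",p,.0557,0,(160,160,280,280),0);b=ov("pics/side6.png","side",p,.0557,0,(220,140,340,260),0)
cv2.imwrite("pics/o6.png",np.hstack([a,b]))
E
```

```text
17.9 [0.6082 0.1153 0.0683] [-3.133e+00  1.000e-03  7.400e-02] [-1.1 -0.9 13.3] [-0.11  0.19  0.06]
17.95 [0.6082 0.1153 0.0683] [-3.133e+00  1.000e-03  7.400e-02] [-0.5  0.1 14. ] [-0.04  0.2   0.01]
18.0 [0.6082 0.1153 0.0683] [-3.133e+00  1.000e-03  7.400e-02] [-1.3 -0.6 13.8] [-0.12  0.22 -0.02]
18.05 [0.6082 0.1153 0.0683] [-3.133e+00  1.000e-03  7.400e-02] [-1.2 -0.7 14. ] [-0.11  0.22  0.02]
18.1 [0.6082 0.1153 0.0683] [-3.133e+00  1.000e-03  7.400e-02] [-1.4 -0.  14. ] [-0.12  0.3  -0.02]
18.15 [0.6082 0.1153 0.0683] [-3.133e+00  1.000e-03  7.400e-02] [-1.3  0.1 14.3] [-0.14  0.18  0.07]
18.2 [0.6082 0.1153 0.0683] [-3.133e+00  1.000e-03  7.400e-02] [-1.2 -0.5 15. ] [-0.08  0.27  0.03]
18.25 [0.6082 0.1153 0.0683] [-3.133e+00  1.000e-03  7.400e-02] [-0.7  0.2 14.3] [-0.11  0.3  -0.07]
```

View pics/o6.png

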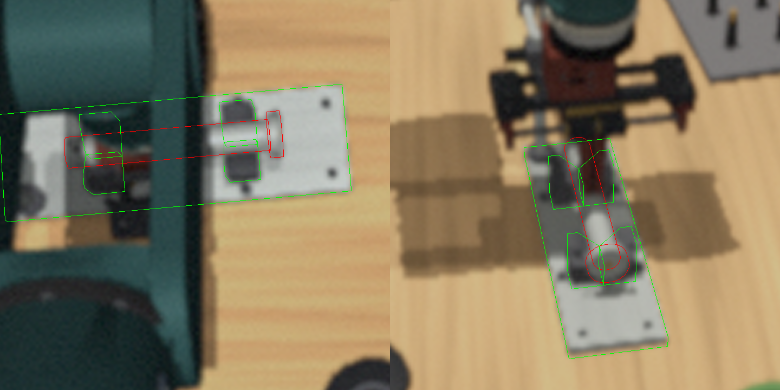

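The pin is seated, with the head at overlay (275,133) matching the goal outline. The push holds steady at 14–15 N down and about 1 N sideways, so I hand in.

```bash
python3 -c "
from rig import *
print(close_job()); o=observe(); print(o['t'],o['position'],o['ft_force'])"
```

```text
the job is handed in; nothing more can be done
None
the job is handed in; nothing more can be done
```

The pin is in the vee blocks and the arm is still pressing it down; I handed the job in at about 18 s. I gripped the smaller grey pin near its balance point and turned it so the small end faces the gauge column. I lowered it until the vees took its weight and let go there. Then I closed the fingers, moved over the middle of the shank and pressed.

**Last checks, all before handing in:**
- **Push:** steady at 13.3–15 N down, with about 1 N left sideways that I did not trim out fully.
- **Seating:** the fingertips stopped at 68.3 mm, against 68.2 mm expected for the top of a seated shank.
- **Position:** in the top view the head lines up with the goal outline to about 1 pixel (roughly 3 mm).

**Not confirmed:**
- **Cameras:** the side camera placed the fixture about 5 mm and the pin about 2.5 mm further along world y than the top one. I went by the top camera, which leaves about 3 mm between them in where the pin sits along the vees. That is within your 11 mm.
- **Vee faces:** I could not measure the force on each of the four faces. I took all four as loaded from the height and the push.
- **Bystanders:** I did not check their positions at the end. The arm stayed clear of them, and I felt no unexpected contact.
- **After hand-in:** no reading was available, so I have none from the judged second.

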